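# Stack a pocket watch and its dies for closing

### The job

Set up the pocket watch for closing on the press base, building the stack up one part at a time: first the wide lower die down in the recess of the base, then the open watch case down in that die (glass down, as it lies), then the case back with its spigot in the open case, and last the upper die standing upright on the middle of the back. Let each part sit fully home and level, leave the narrow spare die where it is, and let go of everything at the end.

Things in the scene. Friction and masses are not known exactly. Their poses are not given: they have to be found in the camera images.
- base_seat (a point): Press base: round aluminium foot, 88 mm across at the rim, 16 mm high, fixed to the worktop somewhere among the parts. This point is the centre of its recess floor, 10 mm above the worktop. The recess is 6 mm deep, about 62 mm across at its floor and 68 mm at its rim. z points up. (A microscope overhangs the worktop close behind the middle of the row of parts.)
- lower_die_mid (a point): Wide lower die: loose, upright white nylon cup, 26 mm high, 56 mm across, flaring to 60 mm over its top 8 mm. Its foot goes in the base's recess. The seat in its top takes the watch case: 6 mm deep, 51 mm across at the floor, 54 mm at the rim; seat floor 20 mm above the underside. Point: centre, 13 mm above the underside; z up. 60 g.
- spare_die_mid (a point): Narrow spare die: the same white nylon shape, 26 mm high but only 37 mm across (41 mm at the top), too narrow for the case. Not used: stays where it stands. This point is its centre, half-way up.
- case_mid (a point): Watch case: steel, round, 49 mm across, 16 mm high, lying glass down, open side up, brass movement inside. Tapers to 44 mm at the underside and 45 mm at the top rim (5 mm each). Bore 38 mm across, 10 mm deep. Crown and wire bow stick out along +y to 43 mm from the centre, 7 to 15 mm up; at the start they point to the robot's left, +-0.5 rad. Point: centre, 8 mm above the underside; z up. 90 g.
- back_mid (a point): Case back: steel disc 46 mm across, six small slots in its flat top, lying spigot down. Flange 6 mm thick; below it a spigot 4 mm high, 32 mm across, tapered to 28 mm; 10 mm high in all. The spigot goes in the case's bore, the flange then rests on the case's rim. Point: centre, 5 mm above the underside (1 mm above the flange's underside); z up. 40 g.
- upper_mid (a point): Upper die (pusher): white nylon, 34 mm high, standing upright: a flat round foot 36 mm across and 9 mm high, above it a plain round stem 24 mm across, straight from 13 mm to the top. This point is its centre, half-way up, 17 mm above its underside. z points up. 50 g.

How it is judged:
On the way, in this order (a step that is already met when the one before it is completed fails the run):
1. the wide lower die sits home in the base's recess (z of lower_die_mid in the frame of base_seat between 0.01 and 0.016 m and horizontal distance between lower_die_mid and base_seat below 0.005 m and angle between lower_die_mid's own z axis and vertical below 0.12 rad), for 0.2 s.
2. the watch case sits home in the lower die (all of step 1 and z of case_mid in the frame of base_seat between 0.025 and 0.031 m and angle between case_mid's own z axis and vertical below 0.12 rad and horizontal distance between case_mid and lower_die_mid below 0.006 m), for 0.2 s.
3. the case back sits home on the watch case (all of step 2 and z of back_mid in the frame of base_seat between 0.034 and 0.04 m and angle between back_mid's own z axis and vertical below 0.12 rad and horizontal distance between back_mid and case_mid below 0.006 m), for 0.2 s.
4. the upper die stands on the case back (all of step 3 and z of upper_mid in the frame of base_seat between 0.056 and 0.062 m and angle between upper_mid's own z axis and vertical below 0.12 rad and horizontal distance between upper_mid and back_mid below 0.009 m), for 0.2 s.
At the end, for the whole second after the job is handed in: Wide die in the recess (centred within 5 mm), case in the die (6 mm), back on the case (6 mm), upper die on the back (9 mm): each within 3 mm of its seated height, level within 0.12 rad, released and at rest; the spare die within 20 mm of its start (all of step 4 and linear speed of each of lower_die, watch_case, case_back, upper_die below 0.02 m/s); the robot touches nothing.
It fails at once if the spare die is moved more than 20 mm (distance of spare_die_mid from where it was at the start of the episode above 0.02 m).
It also fails if it takes over 125 s, if anything falls off the work surface, if the arm or the gripper's body presses on something with over 40 N, if the wrist force passes 120 N, or if a joint passes its speed limit or range.

### The arm

A 7-joint arm with a two-finger parallel gripper is mounted at the origin on a cart in front of the work surface, level with it; the furniture and walls round the work are solid. World frame = base frame: x ahead of the robot, y to its left, z up, the work surface at z = 0. Lengths are in m, angles in rad, forces in N, time in s.
With the tool pointing down it reaches from about 0.425 to 0.925 m from the base axis. Payload 6.8 kg.
Tool frame: the origin (TCP) lies midway between the tips of the shut fingers; the grasp point (between the pads) lies bot.grip_point_offset behind it (bot.grip_point_offset is the distance from the TCP to the grasp point, in m); z points along the fingers, y is the line along which they close (so a half turn about z gives the same grasp; the last joint's range is limited). The gripper opens to 85 mm and grips with 20 to 120 N. Pads are 22 mm wide; open, the fingers measure 114 mm over their backs; the gripper's body (76 mm by 85 mm) begins 54 mm behind the grasp point. The pads swing forward as they close: fully open they stand 13 mm farther back than shut.
Start: joints at [-1.377, 0.477, 0.022, 1.555, -0.011, 1.109, -0.083], TCP at [0.201, 0.645, 0.231] pointing down, gripper open.
Joint ranges: [-2.96, 2.96], [-0.34, 2.1], [-1.41, 1.46], [0.24, 2.44], [-1.37, 4.51], [0.17, 1.92], [-2.96, 2.96]. Speed limits (rad/s): [2.39, 2.39, 3.14, 3.14, 3.14, 3.14, 3.14].

### API

Orientations are given as a unit quaternion [w, x, y, z].
In Python, from station import get_obs, cams, job, bot gives the robot as it stands.
- The arm moves only by the tool arm_command, never from a script. Its argument "rows" is a list that holds one entry, the list of rows, each a list of 5 numbers: the finger opening in mm, from 0 to 85.4, then the shift along the world's x, y, z in units of 60 mm (1.0 is 60 mm), then the turn about the world's z in units of 0.08 rad (1.0 is 0.08 rad). In form: [[[grip, x, y, z, turn], ...]]. A call has exactly 10 rows; each row shifts and turns the commanded pose from where the row before left it; what a row does not reach is not made up. A row lasts 1/8 s, in which the tool goes at most 62.5 mm and 10.7 degrees, less where a joint would pass 70% of its speed; a pose out of reach is approached as far as the arm can. A call with a number of a shift or a turn outside -1 to 1 is refused whole. A call with a gripper value outside its range is refused whole. The fingers move at their own pace and stop on an object; "newtons" is the grip in N (left out, the last holds). Time passes only in rows, so rows that do not move let the fingers close, or fill a call up. It gives the time, the measured TCP pose, the force, the opening and the grip force at its end, in the units of the state.
- get_obs(): the state, without advancing time (a new reading comes with each control period).
- cams.read_camera(name): name is "scene" or "top"; returns the picture (384x512x3 uint8, red, green, blue); there is no depth.
- cams.camera_params(name): a dict with "K" (3x3 intrinsics, pixels), "k1" (the pictures are not rectified: a ray, as slopes to the right and down, at radius r is drawn at 1 + k1 r^2 times it, then the intrinsics apply), "extrinsics" (4x4, takes a point from camera to world coordinates). Camera axes: x right, y down, z forward; pixel columns grow to the right and rows downward; lengths in m; the calibration is good to about 2 mm. A picture is of the moment at which its call begins. camera_params takes no time and is no camera call.
- job.hand_in(): hands the job in; it is judged then, once.
The state is a dict: "t": time; "q": joint angles; "joint_vel": joint speeds; "joint_torque": joint torques, N m; "eef_pos": TCP position; "tool_rot": TCP orientation; "contact_force": force on the tool from outside, world axes, zero at the start; "torque": the same for the moment, N m; "gripper_width": opening from 0.0 (shut) to 1.0 (fully open); "grasp_force": force on a finger pad.
Only numpy, scipy, OpenCV 4.12 (cv2) and the standard library are available. Lean on these libraries where they do the work, as an engineer would, in place of code of your own. Each camera call takes 0.05 s, during which the arm holds its last target. There are 200 camera calls.

## Working session

There is one attempt and no reset: what is moved stays moved. The work goes in short steps, Python scripts to look and compute and a tool call to move; the robot and the scene stay as the last step left them, time stands still between calls to the robot, and variables do not carry over. Pictures are saved under pics/ and viewed, at most 14 in all, crops included, and the job is handed in when it is done.

Besides the shell and the picture viewer there is one more tool, called after "Emit:" in YAML: its name, and indented under it one key for each argument. arm_command: Moves the arm, as the interface text tells. Its arguments: {"type":"object","properties":{"rows":{"type":"array"},"newtons":{"type":"number"}},"required":["rows"]}

```bash
ls; mkdir -p pics; python3 - <<'E'
from station import get_obs, cams, job, bot
import cv2,numpy as np
o=get_obs();print({k:np.round(v,3).tolist() for k,v in o.items()});print(bot.grip_point_offset)
for n in("scene","top"):
    p=cams.camera_params(n);print(n,p["K"],p["k1"],np.round(p["extrinsics"],4))
    cv2.imwrite(f"pics/{n}0.png",cams.read_camera(n)[:,:,::-1])
E
```

```text
pics
{'t': 0.0, 'q': [-1.377, 0.478, 0.022, 1.556, -0.011, 1.109, -0.083], 'joint_vel': [0.001, -0.0, 0.001, 0.0, -0.002, -0.0, -0.0], 'joint_torque': [-0.001, -59.645, 1.608, -28.119, 0.012, 0.009, 0.0], 'eef_pos': [0.2, 0.644, 0.23], 'tool_rot': [-0.0, 0.15, 0.989, -0.001], 'contact_force': [0.401, 0.333, -0.552], 'torque': [-0.055, 0.006, -0.038], 'grasp_force': 0.0, 'gripper_width': 1.0}
0.0187
scene [[413.39293193   0.         256.00195777]
 [  0.         413.39293193 189.45630545]
 [  0.           0.           1.        ]] -0.0818192284540851 [[ 0.807  -0.3984  0.436  -0.0252]
 [-0.5905 -0.5601  0.5811 -0.6784]
 [ 0.0127 -0.7264 -0.6872  0.8662]
 [ 0.      0.      0.      1.    ]]
top [[418.52205147   0.         263.96196555]
 [  0.         418.52205147 194.28323647]
 [  0.           0.           1.        ]] -0.029529437946674897 [[-0.0082 -0.9784  0.2066  0.2938]
 [-1.      0.0069 -0.0068  0.028 ]
 [ 0.0053 -0.2067 -0.9784  1.0844]
 [ 0.      0.      0.      1.    ]]
```

View pics/scene0.png

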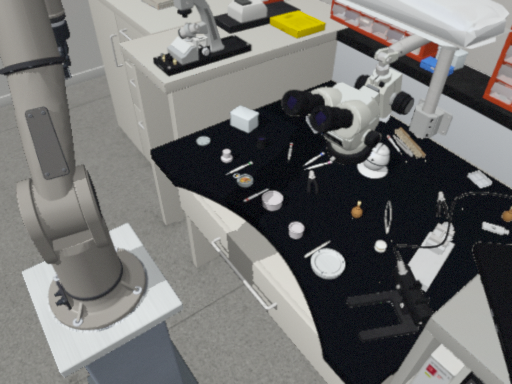

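View pics/top0.png

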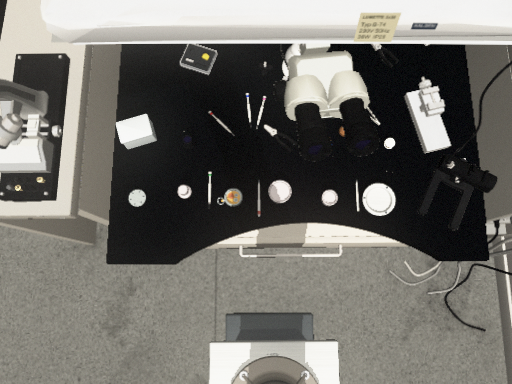

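The top view shows a row of parts: case back (137,198), upper die (184,191), case (232,197) with its crown to the left, wide die (280,191), spare die (329,198) and base (379,199). Pens lie between some of them. The scene view shows the same row from the base (327,263) to the back (203,141).

```bash
cat > h.py <<'E'
import cv2,numpy as np
from scipy.optimize import least_squares
from station import get_obs, cams, job, bot
P={n:cams.camera_params(n) for n in("scene","top")}
def proj(n,X):
    p=P[n];E=p["extrinsics"];c=(np.atleast_2d(X)-E[:3,3])@E[:3,:3]
    s=c[:,:2]/c[:,2:];s=s*(1+p["k1"]*(s**2).sum(1,keepdims=True))
    return s*[p["K"][0,0],p["K"][1,1]]+p["K"][:2,2]
def ray(n,uv,z):
    p=P[n];E=p["extrinsics"];d=(np.array(uv,float)-p["K"][:2,2])/p["K"][0,0];s=d.copy()
    for _ in range(20): s=d/(1+p["k1"]*(s@s))
    r=E[:3,:3]@[s[0],s[1],1];return E[:3,3]+r*(z-E[2,3])/r[2]
A=np.linspace(0,2*np.pi,60,endpoint=False)
# silhouettes: list of (diameter,height)
S=dict(base=[(.088,0),(.088,.016)],lower=[(.056,0),(.056,.018),(.060,.026)],spare=[(.037,0),(.041,.026)],
 case=[(.044,0),(.049,.005),(.049,.011),(.045,.016)],back=[(.028,0),(.046,.004),(.046,.01)],upper=[(.036,0),(.036,.009),(.024,.034)])
def sil(n,o,x,y,z=0):
    pts=np.vstack([np.c_[x+d/2*np.cos(A),y+d/2*np.sin(A),0*A+h+z] for d,h in S[o]])
    return cv2.convexHull(proj(n,pts).astype(np.float32))
def cen(h):
    m=cv2.moments(h);return np.array([m["m10"],m["m01"]])/m["m00"]
def blob(n,im,uv,thr,pad=30,k=0):
    m=(im.max(2)>thr).astype(np.uint8)
    if k:m=cv2.morphologyEx(m,cv2.MORPH_OPEN,np.ones((k,k),np.uint8))
    c,l,s,ce=cv2.connectedComponentsWithStats(m)
    d=np.where(s[1:,4]<25,1e9,np.linalg.norm(ce[1:]-uv,axis=1));i=d.argmin()+1
    cs,_=cv2.findContours((l==i).astype(np.uint8),0,2);h=max(cs,key=cv2.contourArea)
    return ce[i],s[i],h
def locate(n,o,c,z=0):
    f=lambda q:cen(sil(n,o,q[0],q[1],z))-c
    x0=ray(n,c,.01+z)[:2];return least_squares(f,x0,diff_step=1e-3).x
E
python3 - <<'E'
from h import *
im={n:cams.read_camera(n) for n in P}
G=dict(back=(137,198),upper=(184,191),case=(234,197),lower=(280,191),spare=(329,198),base=(379,199))
for o,g in G.items():
    for n in P:
        uv=g if n=="top" else proj(n,ray("top",g,.012))[0]
        for thr in(70,):
            c,s,h=blob(n,im[n],uv,thr,k=3)
            a=locate(n,o,c); print(o,n,np.round(c,1),s[2:],round(cv2.contourArea(sil(n,o,*a))),np.round(a,4))
t=im["top"][165:225,115:415,::-1];s=im["scene"][125:285,185:355,::-1]
cv2.imwrite("pics/t1.png",cv2.resize(t,None,fx=2.6,fy=2.6,interpolation=cv2.INTER_CUBIC))
cv2.imwrite("pics/s1.png",cv2.resize(s,None,fx=3.7,fy=3.7,interpolation=cv2.INTER_CUBIC))
E
```

```text
back scene [202.6 140.4] [ 14  10 117] 102 [0.5154 0.3547]
back top [136.7 197.5] [ 18  18 253] 248 [0.5151 0.3551]
upper scene [226.2 155.6] [ 12  14 135] 122 [0.5318 0.2304]
upper top [184.  191.2] [ 15  15 170] 159 [0.5314 0.2314]
case scene [242.3 176.8] [ 22  23 265] 167 [0.5182 0.1184]
case top [232.  196.9] [ 21  18 283] 277 [0.5146 0.1045]
lower scene [271.8 199.5] [ 22  22 383] 342 [ 0.5279 -0.0191]
lower top [279.5 191. ] [ 24  23 446] 429 [ 0.527  -0.0199]
spare scene [295.7 229.5] [ 17  18 242] 212 [ 0.5094 -0.1492]
spare top [329.1 197.3] [ 17  17 228] 212 [ 0.5096 -0.1488]
base scene [326.2 261.7] [ 42  37 973] 874 [ 0.5074 -0.274 ]
base top [378.6 199. ] [ 34  33 892] 924 [ 0.5065 -0.2809]
```

View pics/t1.png

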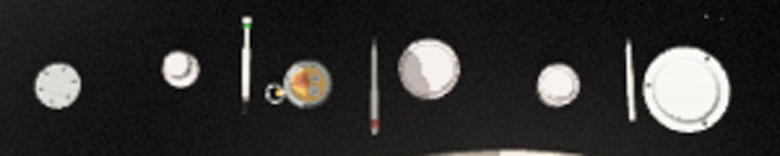

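View pics/s1.png

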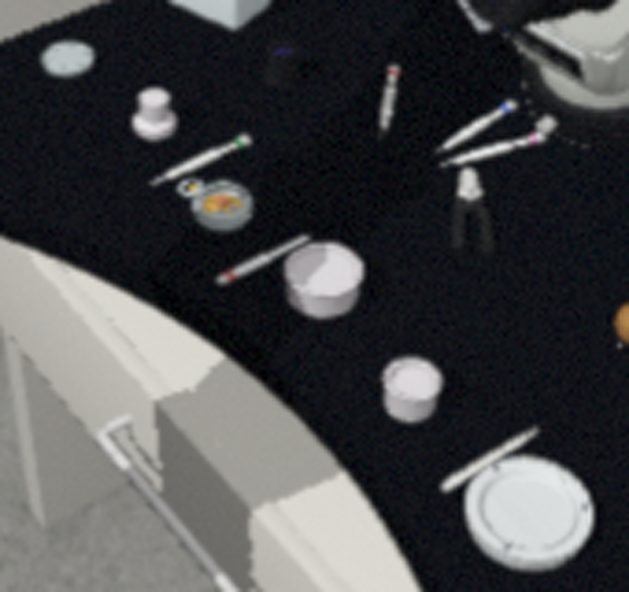

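Crops: the pieces are well separated. The case's bow points to +y and slightly towards −x. Pens lie about 50 mm to +y of the wide die and beside the base, so I'll close the fingers along x.

```bash
python3 - <<'E'
from h import *
im={n:cams.read_camera(n) for n in P}
for n,uv in(("top",(233,197)),("scene",(245,181))):
    for k in(7,9): 
        c,s,h=blob(n,im[n],uv,60,k=k);print(n,k,np.round(c,1),s[2:],round(cv2.contourArea(sil(n,"case",.514,.1))),np.round(locate(n,"case",c),4))
b=ray("top",(219.6,200.8),.011);c=ray("top",(232.7,197.2),.011);print("bow dir",b-c)
# base from top only, inner region
c,s,h=blob("top",im["top"],(380,199),70,k=7);print(np.round(locate("top","base",c),4))
c,s,h=blob("scene",im["scene"],(328,263),70,k=9);print(s,np.round(locate("scene","base",c),4))
for a,b in(((313,155),(290,103)),((362,150),(320,122))):
    f=lambda X:np.r_[proj("top",X)[0]-a,proj("scene",X)[0]-b]
    r=least_squares(f,[.55,0,.2]);print("eyep",r.x.round(3),r.fun.round(1))
E
```

```text
top 7 [232.5 197. ] [ 18  17 267] 277 [0.5145 0.1031]
top 9 [232.3 197. ] [ 17  17 259] 277 [0.5145 0.1038]
scene 7 [244.  179.7] [ 17  13 194] 171 [0.515  0.1043]
scene 9 [244.  179.8] [ 15  13 180] 171 [0.5147 0.1039]
bow dir [-0.00935608  0.03414843  0.        ]
[ 0.5065 -0.2811]
[311 248  34  31 896] [ 0.507  -0.2773]
eyep [ 0.52  -0.067  0.365] [ 0.8 -1.5 -2.1  0.7]
eyep [ 0.531 -0.158  0.359] [ 0.8 -1.5 -1.9  0.7]
```

Emit:
arm_command:
  rows:
    - [[85, 0, 0, 0, 0], [85, 0.5, -0.5, 0, 0.5], [85, 0.5, -0.6, 0, 0.5], [85, 0.5, -0.7, 0, 0.5], [85, 0.5, -0.7, 0, 0.5], [85, 0.5, -0.7, 0, 0.5], [85, 0.4, -0.7, 0, 0.5], [85, 0.3, -0.7, 0, 0.5], [85, 0.3, -0.7, 0, 0.5], [85, 0.2, -0.7, 0, 0.5]]

```text
t: 1.55
eef_pos: [0.4235, 0.283, 0.2316]
tool_rot: [0.0, -0.029, 1.0, 0.0]
contact_force: [0.0, -0.6, 0.3]
gripper_width: 0.994
grasp_force: 0.0
```

```bash
python3 - <<'E'
from h import *
print(np.round(get_obs()["q"],3))
E
```

```text
[-0.795  0.202  0.096  1.952 -0.023  0.988  0.941]
```

Emit:
arm_command:
  rows:
    - [[80, 0, -0.5, -0.2, -1], [80, 0, -0.5, -0.2, -1], [80, 0.1, -0.5, -0.2, -1], [80, 0.1, -0.5, -0.2, -1], [80, 0.2, -0.5, -0.2, -1], [80, 0.2, -0.5, -0.2, -1], [80, 0.2, -0.5, -0.2, -1], [80, 0.2, -0.5, -0.2, -1], [80, 0.3, -0.5, -0.2, -1], [80, 0.3, -0.5, -0.2, -1]]

```text
t: 2.8
eef_pos: [0.5193, -0.0175, 0.1106]
tool_rot: [0.0, 0.365, 0.931, -0.0]
contact_force: [-0.1, 1.2, -0.8]
gripper_width: 0.933
grasp_force: 0.0
```

Emit:
arm_command:
  rows:
    - [[80, 0.1, 0, 0, -1], [80, 0, 0, 0, -1], [80, 0, 0, 0, -1], [80, 0, 0, 0, -1], [80, 0, 0, 0, -1], [80, 0, 0, 0, -1], [80, 0, 0, 0, -1], [80, 0, 0, 0, 0], [80, 0, 0, 0, 0], [80, 0, 0, 0, 0]]

```text
t: 4.05
eef_pos: [0.5247, -0.0157, 0.1113]
tool_rot: [0.0, 0.606, 0.796, 0.0]
contact_force: [0.4, 0.8, 0.4]
gripper_width: 0.938
grasp_force: 0.0
```

```bash
python3 - <<'E'
from h import *
o=get_obs();print(np.round(o["q"],3),np.round(o["eef_pos"],4))
cv2.imwrite("pics/s2.png",cv2.resize(cams.read_camera("scene")[60:300,130:450,::-1],None,fx=2.4,fy=2.4,interpolation=cv2.INTER_CUBIC))
E
```

```text
[-0.486  0.424  0.497  2.046 -0.295  0.74   0.464] [ 0.5247 -0.0157  0.1113]
```

View pics/s2.png

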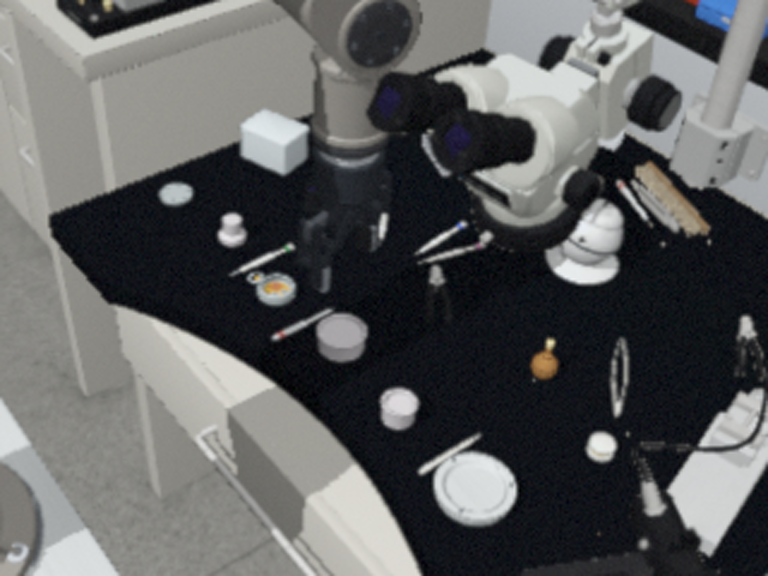

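The wrist hangs above the wide die (342,337 in this crop), clear of the eyepieces (390,100). Next I descend and grip.

Emit:
arm_command:
  rows:
    - [[80, 0.05, -0.06, -0.3, 0], [80, 0, 0, -0.4, 0], [80, 0, 0, -0.4, 0], [80, 0, 0, -0.4, 0], [80, 0, 0, -0.2, 0], [80, 0, 0, -0.07, 0], [80, 0, 0, 0, 0], [50, 0, 0, 0, 0], [50, 0, 0, 0, 0], [50, 0, 0, 0, 0]]
  newtons: 35

```text
t: 5.35
eef_pos: [0.5282, -0.0191, 0.0064]
tool_rot: [0.0, 0.606, 0.795, 0.001]
contact_force: [-2.9, -0.3, 9.2]
gripper_width: 0.664
grasp_force: 35.1
```

Emit:
arm_command:
  rows:
    - [[50, 0, 0, 0, 0], [50, 0, 0, 0, 0], [50, 0, 0, 0, 0], [50, 0, 0, 0, 0], [50, 0, 0, 0.1, 0], [50, 0, 0, 0.2, 0], [50, 0, 0, 0.3, 0], [50, 0, 0, 0.2, 0], [50, 0, 0, 0, 0], [50, 0, 0, 0, 0]]

```text
t: 6.6
eef_pos: [0.5274, -0.0189, 0.053]
tool_rot: [-0.0, 0.606, 0.796, -0.0]
contact_force: [1.0, -0.7, -0.4]
gripper_width: 0.655
grasp_force: 37.3
```

```bash
python3 - <<'E'
from h import *
o=get_obs();print(np.round(o["q"],3),np.round(o["eef_pos"],4))
cv2.imwrite("pics/s3.png",cv2.resize(cams.read_camera("scene")[80:280,180:360,::-1],None,fx=2.8,fy=2.8,interpolation=cv2.INTER_CUBIC))
E
```

```text
[-0.426  0.523  0.438  2.067 -0.37   0.626  0.533] [ 0.5274 -0.0189  0.053 ]
```

View pics/s3.png

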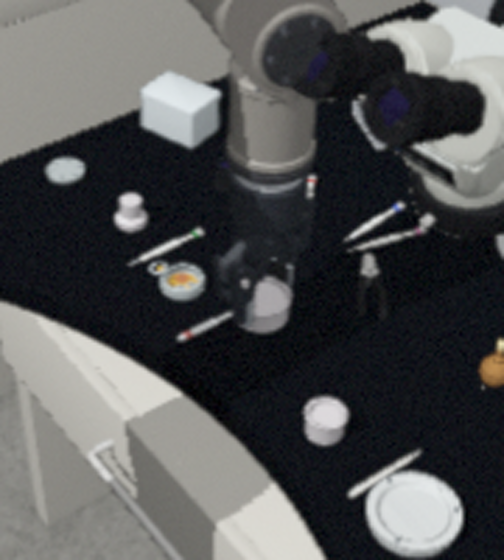

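Emit:
arm_command:
  rows:
    - [[50, -0.4, 0, 0, 0], [50, -0.45, 0, 0, 0], [50, -0.4, 0, 0, 0], [50, 0, -0.3, 0, 0], [50, 0, -0.5, 0, 0], [50, 0, -0.5, 0, 0], [50, 0, -0.5, 0, 0], [50, 0, -0.5, 0, 0], [50, 0.1, -0.5, 0, 0], [50, 0.1, -0.5, 0, 0]]

```text
t: 7.9
eef_pos: [0.4643, -0.218, 0.0526]
tool_rot: [-0.001, 0.606, 0.795, -0.0]
contact_force: [0.5, -0.4, 0.3]
gripper_width: 0.664
grasp_force: 37.3
```

Emit:
arm_command:
  rows:
    - [[50, 0.2, -0.4, 0, 0], [50, 0.2, -0.4, 0, 0], [50, 0.2, -0.25, 0, 0], [50, 0.1, 0, 0, 0], [50, 0, 0, 0, 0], [50, 0, 0, 0, 0], [50, 0, 0, 0, 0], [50, 0, 0, 0, 0], [50, 0, 0, 0, 0], [50, 0, 0, 0, 0]]

```text
t: 9.15
eef_pos: [0.5066, -0.2801, 0.0532]
tool_rot: [0.0, 0.606, 0.796, 0.0]
contact_force: [0.0, 0.2, -0.4]
gripper_width: 0.661
grasp_force: 37.3
```

```bash
python3 - <<'E'
from h import *
o=get_obs();print(np.round(o["q"],3),np.round(o["eef_pos"],4))
a=cams.read_camera("scene")[120:320,230:420,::-1];b=cams.read_camera("top")[130:250,310:450,::-1]
a=cv2.resize(a,(475,500));b=cv2.resize(b,(320,274));m=np.zeros((500,795,3),np.uint8);m[:,:475]=a;m[:274,475:]=b
cv2.imwrite("pics/s4.png",m)
E
```

```text
[ 0.075  0.586  0.426  1.946 -0.369  0.686  0.997] [ 0.5066 -0.2801  0.0532]
```

View pics/s4.png

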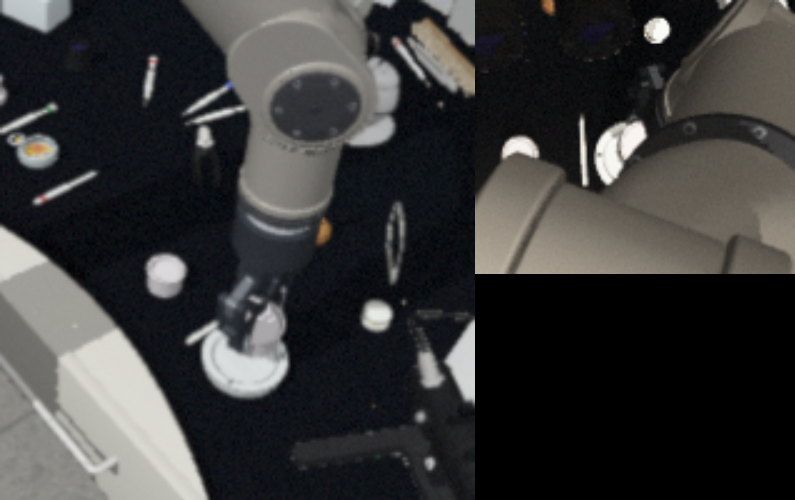

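The die is held over the base (265,330 in the crop) with the pads around its body. Lowering it now.

Emit:
arm_command:
  rows:
    - [[50, 0, 0, -0.15, 0], [50, 0, 0, -0.2, 0], [50, 0, 0, -0.15, 0], [50, 0, 0, -0.1, 0], [50, 0, 0, 0, 0], [50, 0, 0, 0, 0], [58, 0, 0, 0, 0], [62, 0, 0, 0, 0], [75, 0, 0, 0, 0], [80, 0, 0, 0, 0]]

```text
t: 10.5
eef_pos: [0.5067, -0.2801, 0.0171]
tool_rot: [0.0, 0.606, 0.796, 0.0]
contact_force: [-0.8, 0.1, -0.4]
gripper_width: 0.932
grasp_force: 0.0
```

Emit:
arm_command:
  rows:
    - [[80, 0, 0, 0, 0], [80, 0, 0, 0.2, 0], [80, 0, 0, 0.4, 0], [80, 0, 0, 0.5, 0], [80, 0, 0, 0.1, 0], [80, -0.3, 0, 0, 0], [80, -0.4, 0.2, 0, 0], [80, -0.2, 0.5, 0, 0], [80, 0, 0.5, 0, 0], [80, 0, 0.5, 0, 0]]

```text
t: 11.75
eef_pos: [0.4501, -0.1772, 0.0881]
tool_rot: [-0.001, 0.606, 0.795, -0.001]
contact_force: [-0.0, 0.3, 0.3]
gripper_width: 0.936
grasp_force: 0.0
```

Emit:
arm_command:
  rows:
    - [[80, 0, 0.6, 0, 0], [80, 0, 0.6, 0, 0], [80, 0, 0.6, 0, 0], [80, 0, 0.6, 0, 0], [80, 0, 0.6, 0, 0], [80, 0.2, 0.6, 0, 0], [80, 0.3, 0.6, 0, 0], [80, 0.3, 0.4, 0, 0], [80, 0.2, 0.1, 0, 0], [80, 0, 0, 0, 0]]

```text
t: 13.0
eef_pos: [0.5123, 0.1027, 0.0885]
tool_rot: [-0.0, 0.606, 0.795, -0.001]
contact_force: [0.8, -0.7, 0.1]
gripper_width: 0.935
grasp_force: 0.0
```

```bash
python3 - <<'E'
from h import *
o=get_obs();print(np.round(o["q"],3),np.round(o["eef_pos"],4))
a=cams.read_camera("scene");b=cams.read_camera("top")
a=a[220:300,280:370,::-1];b=b[150:250,330:430,::-1]
m=np.hstack([cv2.resize(a,(450,400),interpolation=2),cv2.resize(b,(350,400),interpolation=2)])
cv2.imwrite("pics/s5.png",m)
for n,uv in(("top",(379,199)),("scene",(327,262))):
    h=sil(n,"lower",.5067,-.2805,.010);print(n,h.reshape(-1,2).min(0),h.reshape(-1,2).max(0))
E
```

```text
[-0.669  0.452  0.441  2.062 -0.296  0.689  0.232] [0.5123 0.1027 0.0885]
top [367.96533 185.31975] [392.95334 209.19536]
scene [316.8012  247.07452] [341.10373 271.7375 ]
```

View pics/s5.png

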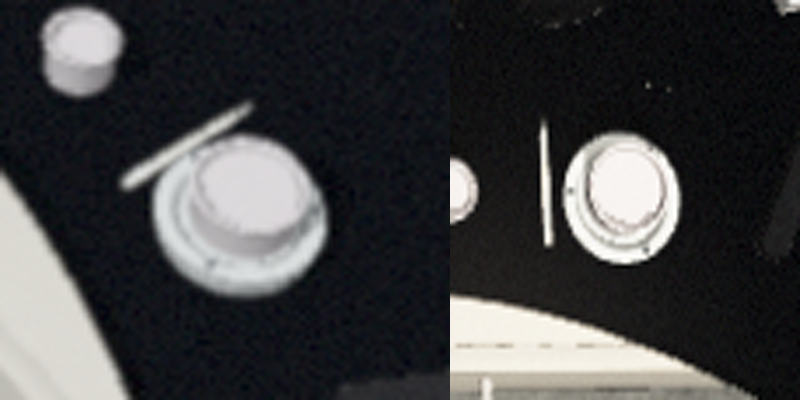

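The wide die stands in the recess: its rim is at (318–342, 247–272) in scene pixels, against predicted (317–341, 247–272). The case is next.

Emit:
arm_command:
  rows:
    - [[75, 0.04, 0.02, -0.3, 0], [75, 0, 0, -0.4, 0], [75, 0, 0, -0.4, 0], [75, 0, 0, -0.2, 0], [75, 0, 0, -0.09, 0], [75, 0, 0, 0, 0], [40, 0, 0, 0, 0], [40, 0, 0, 0, 0], [40, 0, 0, 0, 0], [40, 0, 0, 0, 0]]
  newtons: 40

```text
t: 14.35
eef_pos: [0.5155, 0.1053, 0.0068]
tool_rot: [0.0, 0.606, 0.796, 0.001]
contact_force: [-1.8, -0.0, 5.7]
gripper_width: 0.539
grasp_force: 39.9
```

Emit:
arm_command:
  rows:
    - [[40, 0, 0, 0, 0], [40, 0, 0, 0, 0], [40, 0, 0, 0, 0], [40, 0, 0, 0, 0], [40, 0, 0, 0.1, 0], [40, 0, 0, 0.3, 0], [40, 0, 0, 0.4, 0], [40, 0, 0, 0.4, 0], [40, 0, 0, 0, 0], [40, 0, 0, 0, 0]]

```text
t: 15.6
eef_pos: [0.5148, 0.1053, 0.0778]
tool_rot: [-0.0, 0.606, 0.796, 0.0]
contact_force: [0.5, 0.6, -0.8]
gripper_width: 0.532
grasp_force: 41.1
```

```bash
python3 - <<'E'
from h import *
cv2.imwrite("pics/s6.png",cv2.resize(cams.read_camera("scene")[80:220,180:320,::-1],None,fx=4,fy=4,interpolation=cv2.INTER_CUBIC))
E
```

```text
(no output)
```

View pics/s6.png

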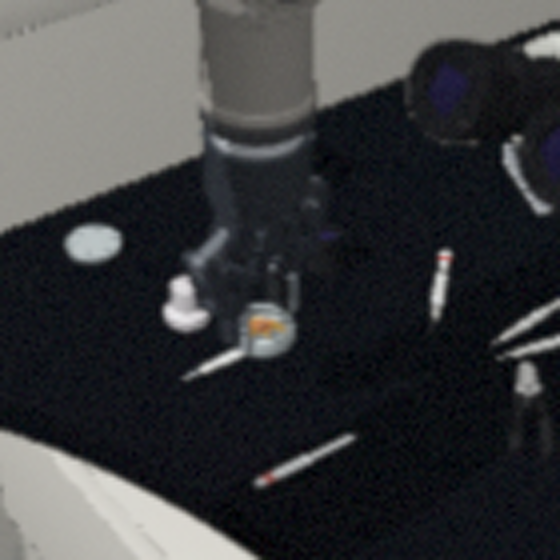

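The case is gripped and lifted (267,330 in the crop), about level. Carrying it behind the row to the base.

Emit:
arm_command:
  rows:
    - [[40, -0.3, 0, 0, 0], [40, -0.4, -0.2, 0, 0], [40, -0.38, -0.4, 0, 0], [40, 0, -0.5, 0, 0], [40, 0, -0.6, 0, 0], [40, 0, -0.6, 0, 0], [40, 0, -0.6, 0, 0], [40, 0, -0.6, 0, 0], [40, 0, -0.6, 0, 0], [40, 0, -0.6, 0, 0]]

```text
t: 16.9
eef_pos: [0.4495, -0.1779, 0.077]
tool_rot: [-0.001, 0.606, 0.796, -0.0]
contact_force: [0.5, 0.2, -1.1]
gripper_width: 0.537
grasp_force: 41.1
```

Emit:
arm_command:
  rows:
    - [[40, 0.1, -0.6, 0, 0], [40, 0.2, -0.5, 0, 0], [40, 0.3, -0.4, 0, 0], [40, 0.25, -0.2, 0, 0], [40, 0.1, 0, 0, 0], [40, 0, 0, 0, 0], [40, 0, 0, 0, 0], [40, 0, 0, 0, 0], [40, 0, 0, 0, 0], [40, 0, 0, 0, 0]]

```text
t: 18.15
eef_pos: [0.5072, -0.2788, 0.0778]
tool_rot: [0.0, 0.606, 0.796, 0.0]
contact_force: [-0.4, -0.4, -1.2]
gripper_width: 0.531
grasp_force: 41.1
```

```bash
python3 - <<'E'
from h import *
o=get_obs();print(np.round(o["q"],3),np.round(o["eef_pos"],4))
a=cams.read_camera("scene")[190:290,275:375,::-1];a=cv2.resize(a,(600,600),interpolation=2)
x,y=o["eef_pos"][:2];z=o["eef_pos"][2]-.0068
for h,c in((sil("scene","case",x,y-.0015,z),(0,255,0)),(sil("scene","lower",.507,-.280,.01),(0,0,255))):
    cv2.polylines(a,[((h+.5-[275,190])*6).astype(np.int32)],1,c)
cv2.imwrite("pics/s7.png",a)
E
```

```text
[ 0.057  0.548  0.446  1.937 -0.343  0.731  0.973] [ 0.5072 -0.2788  0.0778]
```

View pics/s7.png

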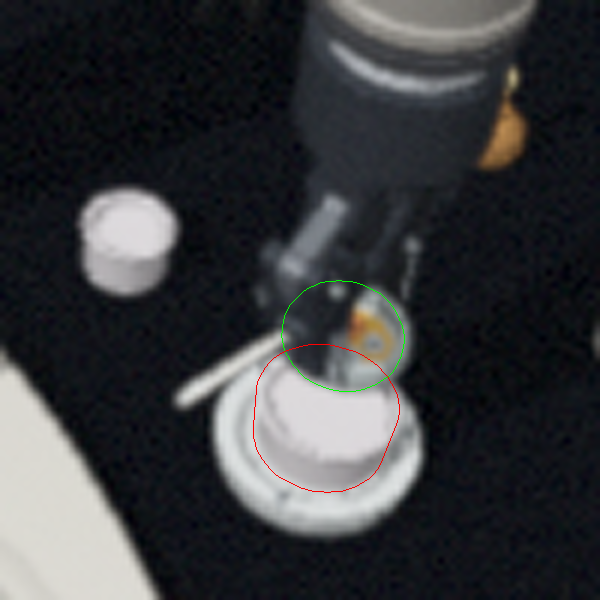

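The case (green prediction) and the die (red prediction) are both drawn about 0.9 px to the right of prediction, so they line up with each other to about 1 mm. Lowering.

Emit:
arm_command:
  rows:
    - [[40, 0, 0, -0.2, 0], [40, 0, 0, -0.2, 0], [40, 0, 0, -0.15, 0], [40, 0, 0, -0.08, 0], [40, 0, 0, -0.03, 0], [40, 0, 0, 0, 0], [40, 0, 0, 0, 0], [50, 0, 0, 0, 0], [55, 0, 0, 0, 0], [75, 0, 0, 0, 0]]

```text
t: 19.45
eef_pos: [0.5074, -0.2789, 0.0383]
tool_rot: [0.0, 0.606, 0.796, 0.0]
contact_force: [0.7, 0.1, 0.2]
gripper_width: 0.842
grasp_force: 0.0
```

Emit:
arm_command:
  rows:
    - [[80, 0, 0, 0, 0], [80, 0, 0, 0.2, 0], [80, 0, 0, 0.4, 0], [80, 0, 0, 0.3, 0], [80, -0.3, 0, 0, 0], [80, -0.4, 0.2, 0, 0], [80, -0.2, 0.5, 0, 0], [80, 0, 0.6, 0, 0], [80, 0, 0.6, 0, 0], [80, 0, 0.6, 0, 0]]

```text
t: 20.7
eef_pos: [0.4512, -0.128, 0.0916]
tool_rot: [-0.001, 0.606, 0.795, -0.0]
contact_force: [0.2, -0.1, 0.2]
gripper_width: 0.94
grasp_force: 0.0
```

```bash
python3 - <<'E'
from h import *
o=get_obs();print(np.round(o["q"],3),np.round(o["eef_pos"],4))
a=cams.read_camera("scene")[220:290,290:360,::-1];a=cv2.resize(a,(400,400),interpolation=2)
b=cams.read_camera("top")[164:234,345:415,::-1];b=cv2.resize(b,(400,400),interpolation=2)
for n,o0,i in(("scene",(290,220),a),("top",(345,164),b)):
  for o,z,c in(("case",.03,(0,255,0)),("lower",.01,(0,0,255))):
    h=sil(n,o,.507,-.280,z);cv2.polylines(i,[((h+.5-o0)*400/70).astype(np.int32)],1,c)
cv2.imwrite("pics/s8.png",np.hstack([a,b]))
E
```

```text
[-0.25   0.374  0.475  2.181 -0.282  0.645  0.692] [ 0.4512 -0.128   0.0916]
```

View pics/s8.png

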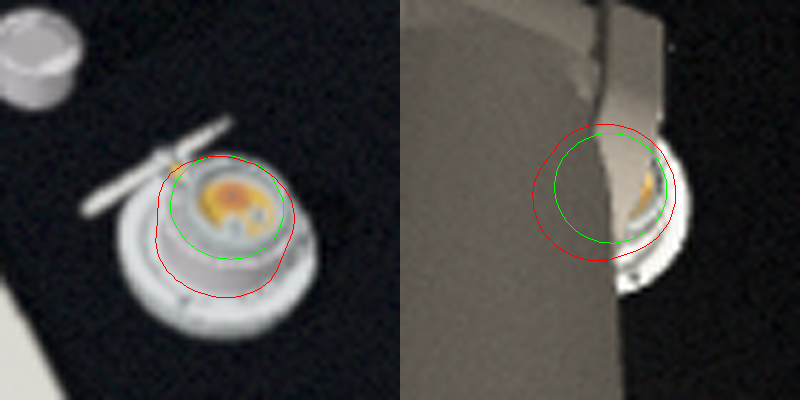

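Seated: the case is concentric with the die. Next is the case back.

Emit:
arm_command:
  rows:
    - [[80, 0, 0.6, 0, 0], [80, 0, 0.7, 0, 0], [80, 0, 0.7, 0, 0], [80, 0, 0.7, 0, 0], [80, 0, 0.7, 0, 0], [80, 0, 0.7, 0, 0], [80, 0, 0.7, 0, 0], [80, 0.1, 0.7, 0, 0], [80, 0.1, 0.7, 0, 0], [80, 0.1, 0.6, 0, 0]]

```text
t: 22.05
eef_pos: [0.471, 0.2791, 0.0916]
tool_rot: [-0.0, 0.606, 0.795, -0.001]
contact_force: [0.3, -0.6, 0.5]
gripper_width: 0.936
grasp_force: 0.0
```

Emit:
arm_command:
  rows:
    - [[75, 0.2, 0.5, 0, 0], [75, 0.3, 0.4, 0, 0], [75, 0.27, 0.3, 0, 0], [75, 0, 0.05, 0, 0], [75, 0, 0, -0.2, 0], [75, 0, 0, -0.4, 0], [75, 0, 0, -0.2, 0], [75, 0, 0, 0, 0], [75, 0, 0, 0, 0], [75, 0, 0, 0, 0]]

```text
t: 23.3
eef_pos: [0.5179, 0.3543, 0.0449]
tool_rot: [0.0, 0.606, 0.796, 0.001]
contact_force: [-0.2, -0.2, -0.1]
gripper_width: 0.875
grasp_force: 0.0
```

Emit:
arm_command:
  rows:
    - [[70, -0.04, 0.01, -0.3, 0], [70, 0, 0, -0.25, 0], [70, 0, 0, -0.15, 0], [70, 0, 0, 0, 0], [70, 0, 0, 0, 0], [35, 0, 0, 0, 0], [35, 0, 0, 0, 0], [35, 0, 0, 0, 0], [35, 0, 0, 0, 0], [35, 0, 0, 0, 0]]

```text
t: 24.55
eef_pos: [0.5154, 0.355, 0.003]
tool_rot: [0.0, 0.606, 0.796, 0.001]
contact_force: [-0.9, -0.7, 6.4]
gripper_width: 0.501
grasp_force: 40.0
```

Emit:
arm_command:
  rows:
    - [[35, 0, 0, 0, 0], [35, 0, 0, 0, 0], [35, 0, 0, 0.1, 0], [35, 0, 0, 0.3, 0], [35, 0, 0, 0.4, 0], [35, 0, 0, 0.4, 0], [35, 0, 0, 0.2, 0], [35, 0, 0, 0, 0], [35, 0, 0, 0, 0], [35, 0, 0, 0, 0]]

```text
t: 25.8
eef_pos: [0.5145, 0.3543, 0.0852]
tool_rot: [-0.0, 0.606, 0.796, -0.001]
contact_force: [0.3, 1.1, -0.3]
gripper_width: 0.504
grasp_force: 40.6
```

```bash
python3 - <<'E'
from h import *
o=get_obs();print(np.round(o["q"],3),np.round(o["eef_pos"],4))
a=cams.read_camera("scene")[90:170,160:240,::-1];a=cv2.resize(a,(480,480),interpolation=2)
x,y=o["eef_pos"][:2];h=sil("scene","back",x,y,o["eef_pos"][2]-.0045)
cv2.polylines(a,[((h+.5-(160,90))*6).astype(np.int32)],1,(0,255,0))
cv2.imwrite("pics/s9.png",a)
E
```

```text
[-0.993  0.592  0.398  1.817 -0.308  0.796 -0.169] [0.5145 0.3543 0.0852]
```

View pics/s9.png

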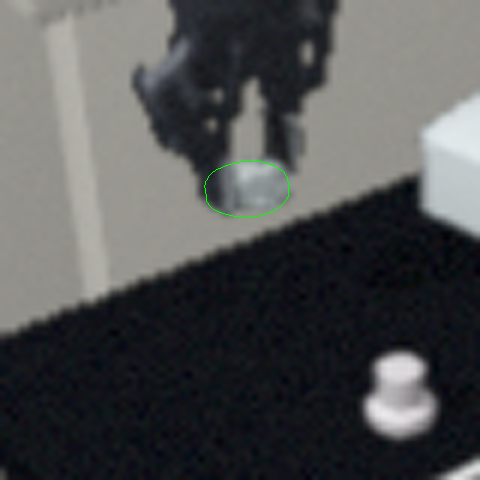

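The back is held level. Carrying it to the stack.

Emit:
arm_command:
  rows:
    - [[35, -0.1, -0.3, 0, 0], [35, -0.2, -0.5, 0, 0], [35, -0.2, -0.7, 0, 0], [35, -0.2, -0.7, 0, 0], [35, -0.2, -0.7, 0, 0], [35, -0.18, -0.7, 0, 0], [35, 0, -0.7, 0, 0], [35, 0, -0.7, 0, 0], [35, 0, -0.7, 0, 0], [35, 0, -0.7, 0, 0]]

```text
t: 27.1
eef_pos: [0.4489, -0.0315, 0.0861]
tool_rot: [-0.0, 0.606, 0.795, -0.0]
contact_force: [-0.2, -0.0, -0.3]
gripper_width: 0.5
grasp_force: 40.7
```

Emit:
arm_command:
  rows:
    - [[35, 0, -0.7, 0, 0], [35, 0, -0.7, 0, 0], [35, 0, -0.7, 0, 0], [35, 0.1, -0.7, 0, 0], [35, 0.2, -0.6, 0, 0], [35, 0.3, -0.5, 0, 0], [35, 0.26, -0.27, 0, 0], [35, 0.1, 0, 0, 0], [35, 0, 0, 0, 0], [35, 0, 0, 0, 0]]

```text
t: 28.35
eef_pos: [0.507, -0.2784, 0.0859]
tool_rot: [-0.001, 0.606, 0.796, 0.0]
contact_force: [0.8, -0.1, -0.7]
gripper_width: 0.5
grasp_force: 40.7
```

```bash
python3 - <<'E'
from h import *
o=get_obs();print(np.round(o["q"],3),np.round(o["eef_pos"],4))
a=cams.read_camera("scene")[190:290,275:375,::-1];a=cv2.resize(a,(600,600),interpolation=2)
x,y,z=o["eef_pos"]
for h,c in((sil("scene","back",x,y,z-.003),(0,255,0)),(sil("scene","case",.507,-.280,.03),(0,0,255))):
    cv2.polylines(a,[((h+.5-[275,190])*6).astype(np.int32)],1,c)
cv2.imwrite("pics/s10.png",a)
E
```

```text
[ 0.055  0.535  0.448  1.933 -0.332  0.747  0.964] [ 0.507  -0.2784  0.0859]
```

View pics/s10.png

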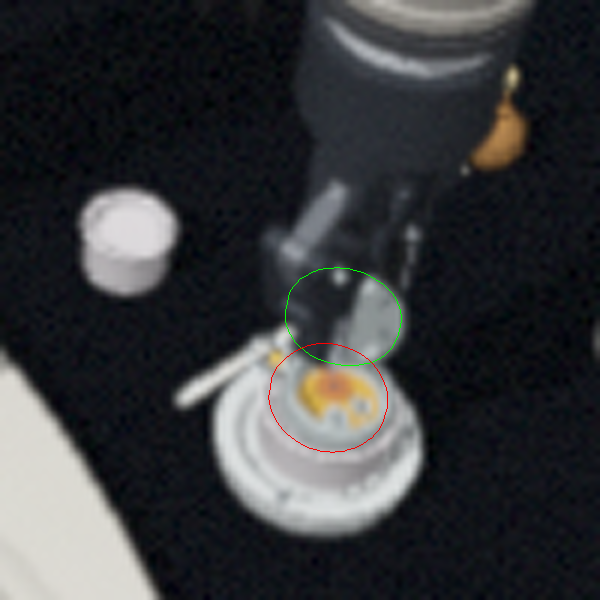

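Offsets agree (about +4 px in the crop on both), so the back is aligned. Lowering.

Emit:
arm_command:
  rows:
    - [[35, 0, -0.02, -0.2, 0], [35, 0, 0, -0.2, 0], [35, 0, 0, -0.15, 0], [35, 0, 0, -0.09, 0], [35, 0, 0, -0.03, 0], [35, 0, 0, 0, 0], [35, 0, 0, 0, 0], [48, 0, 0, 0, 0], [52, 0, 0, 0, 0], [75, 0, 0, 0, 0]]

```text
t: 29.65
eef_pos: [0.5079, -0.2807, 0.046]
tool_rot: [0.0, 0.606, 0.796, 0.0]
contact_force: [-0.3, -0.4, 0.5]
gripper_width: 0.804
grasp_force: 0.0
```

Emit:
arm_command:
  rows:
    - [[80, 0, 0, 0, 0], [80, 0, 0, 0.2, 0], [80, 0, 0, 0.4, 0], [80, 0, 0, 0.2, 0], [80, -0.3, 0, 0, 0], [80, -0.4, 0.2, 0, 0], [80, -0.2, 0.5, 0, 0], [80, 0, 0.6, 0, 0], [80, 0, 0.6, 0, 0], [80, 0, 0.6, 0, 0]]

```text
t: 30.9
eef_pos: [0.4518, -0.1298, 0.0933]
tool_rot: [-0.001, 0.606, 0.795, -0.0]
contact_force: [-0.9, 0.0, 0.8]
gripper_width: 0.935
grasp_force: 0.0
```

```bash
python3 - <<'E'
from h import *
o=get_obs();print(np.round(o["q"],3),np.round(o["eef_pos"],4))
a=cams.read_camera("scene")[220:290,290:360,::-1];a=cv2.resize(a,(500,500),interpolation=2)
for o,z,c in(("case",.03,(0,255,0)),("back",.042,(0,0,255))):
    h=sil("scene",o,.507,-.280,z);cv2.polylines(a,[((h+.5-(290,220))*500/70).astype(np.int32)],1,c)
cv2.imwrite("pics/s11.png",a)
E
```

```text
[-0.243  0.372  0.47   2.177 -0.276  0.65   0.69 ] [ 0.4518 -0.1298  0.0933]
```

View pics/s11.png

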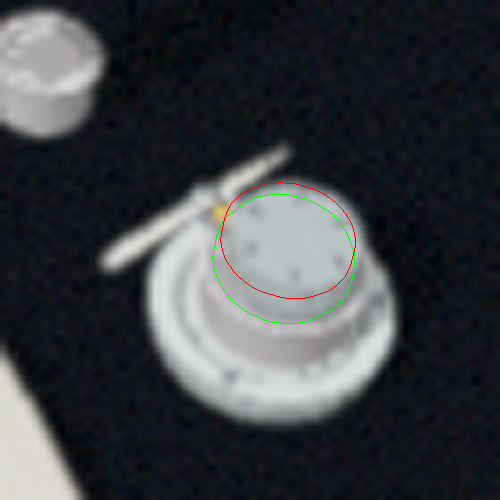

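The back is seated and concentric with the case, with the same small camera bias as before. Now the upper die; from here I use numeric checks only.

Emit:
arm_command:
  rows:
    - [[70, 0, 0.6, 0, 0], [70, 0, 0.7, 0, 0], [70, 0, 0.7, 0, 0], [70, 0.1, 0.7, 0, 0], [70, 0.2, 0.7, 0, 0], [70, 0.2, 0.7, 0, 0], [70, 0.2, 0.7, 0, 0], [70, 0.3, 0.7, 0, 0], [70, 0.2, 0.4, 0, 0], [70, 0.1, 0.1, 0, 0]]

```text
t: 32.2
eef_pos: [0.5311, 0.2299, 0.0931]
tool_rot: [-0.0, 0.605, 0.796, -0.001]
contact_force: [-0.2, -0.4, 0.4]
gripper_width: 0.821
grasp_force: 0.0
```

Emit:
arm_command:
  rows:
    - [[65, 0, 0, 0, 0], [65, 0, 0, 0, 0], [65, 0, 0, 0, 0], [65, 0, 0, 0, 0], [65, 0, 0, -0.2, 0], [65, 0, 0, -0.2, 0], [65, 0, 0, 0, 0], [65, 0, 0, 0, 0], [65, 0, 0, 0, 0], [65, 0, 0, 0, 0]]

```text
t: 33.45
eef_pos: [0.532, 0.2294, 0.0702]
tool_rot: [0.0, 0.606, 0.796, 0.0]
contact_force: [-0.4, -1.1, -0.5]
gripper_width: 0.759
grasp_force: 0.0
```

```bash
python3 - <<'E'
from h import *
a=cams.read_camera("scene");c,s,h=blob("scene",a,(226.2,155.6),70,k=3);print(c,s)
E
```

```text
[226.23529412 155.69117647] [221 149  12  14 136]
```

Emit:
arm_command:
  rows:
    - [[65, 0, 0.02, -0.3, 0], [65, 0, 0, -0.3, 0], [65, 0, 0, -0.2, 0], [65, 0, 0, -0.11, 0], [65, 0, 0, 0, 0], [10, 0, 0, 0, 0], [10, 0, 0, 0, 0], [10, 0, 0, 0, 0], [10, 0, 0, 0, 0], [10, 0, 0, 0, 0]]

```text
t: 34.75
eef_pos: [0.5323, 0.2307, 0.016]
tool_rot: [0.0, 0.606, 0.796, 0.001]
contact_force: [-1.3, -0.5, 5.8]
gripper_width: 0.266
grasp_force: 39.5
```

Emit:
arm_command:
  rows:
    - [[10, 0, 0, 0, 0], [10, 0, 0, 0, 0], [10, 0, 0, 0, 0], [10, 0, 0, 0.1, 0], [10, 0, 0, 0.3, 0], [10, 0, 0, 0.4, 0], [10, 0, 0, 0.3, 0], [10, 0, 0, 0.1, 0], [10, 0, 0, 0, 0], [10, 0, 0, 0, 0]]

```text
t: 36.0
eef_pos: [0.5313, 0.2303, 0.0866]
tool_rot: [-0.0, 0.606, 0.796, -0.001]
contact_force: [-0.7, 0.4, -0.7]
gripper_width: 0.264
grasp_force: 39.3
```

```bash
python3 - <<'E'
from h import *
o=get_obs();print(np.round(o["eef_pos"],4),o["gripper_width"])
a=cams.read_camera("scene");x,y,z=o["eef_pos"]
print("pred",cen(sil("scene","upper",x,y,z-.0155)))
c,s,h=blob("scene",a,cen(sil("scene","upper",x,y,z-.0155)),110,k=3);print(c,s)
E
```

```text
[0.5313 0.2303 0.0866] 0.263965232016316
pred [225.26881734 138.11374054]
[226.48387097 139.05376344] [221 132  11  13  93]
```

Emit:
arm_command:
  rows:
    - [[10, -0.2, -0.3, 0, 0], [10, -0.3, -0.5, 0, 0], [10, -0.4, -0.6, 0, 0], [10, -0.3, -0.7, 0, 0], [10, -0.15, -0.7, 0, 0], [10, 0, -0.7, 0, 0], [10, 0, -0.7, 0, 0], [10, 0, -0.7, 0, 0], [10, 0, -0.7, 0, 0], [10, 0, -0.6, 0, 0]]

```text
t: 37.3
eef_pos: [0.4504, -0.1432, 0.0869]
tool_rot: [-0.0, 0.606, 0.795, -0.0]
contact_force: [-0.5, -0.9, -0.6]
gripper_width: 0.263
grasp_force: 39.3
```

Emit:
arm_command:
  rows:
    - [[10, 0, -0.6, 0, 0], [10, 0.1, -0.5, 0, 0], [10, 0.2, -0.5, 0, 0], [10, 0.2, -0.4, 0, 0], [10, 0.25, -0.3, 0, 0], [10, 0.2, 0, 0, 0], [10, 0, 0, 0, 0], [10, 0, 0, 0, 0], [10, 0, 0, 0, 0], [10, 0, 0, 0, 0]]

```text
t: 38.55
eef_pos: [0.5076, -0.2792, 0.0874]
tool_rot: [-0.0, 0.606, 0.796, 0.0]
contact_force: [0.4, 0.8, -1.1]
gripper_width: 0.264
grasp_force: 39.3
```

Emit:
arm_command:
  rows:
    - [[10, 0, -0.01, -0.1, 0], [10, 0, 0, -0.1, 0], [10, 0, 0, -0.07, 0], [10, 0, 0, -0.03, 0], [10, 0, 0, -0.01, 0], [10, 0, 0, 0, 0], [10, 0, 0, 0, 0], [10, 0, 0, 0, 0], [10, 0, 0, 0, 0], [10, 0, 0, 0, 0]]

```text
t: 39.8
eef_pos: [0.5078, -0.2801, 0.0687]
tool_rot: [0.0, 0.606, 0.796, 0.0]
contact_force: [-0.5, 0.4, -1.1]
gripper_width: 0.265
grasp_force: 39.3
```

Emit:
arm_command:
  rows:
    - [[24, 0, 0, 0, 0], [28, 0, 0, 0, 0], [40, 0, 0, 0, 0], [55, 0, 0, 0, 0], [65, 0, 0, 0, 0], [65, 0, 0, 0.1, 0], [65, 0, 0, 0.3, 0], [65, 0, 0, 0.4, 0], [65, 0, 0, 0.2, 0], [65, 0, 0, 0, 0]]

```text
t: 41.05
eef_pos: [0.5086, -0.2804, 0.1301]
tool_rot: [0.001, 0.606, 0.796, 0.0]
contact_force: [-0.4, -0.2, -0.6]
gripper_width: 0.762
grasp_force: 0.0
```

Emit:
arm_command:
  rows:
    - [[65, -0.3, 0.2, 0, 0], [65, -0.4, 0.5, 0, 0], [65, -0.2, 0.6, 0, 0], [65, 0, 0.6, 0, 0], [65, 0, 0.6, 0, 0], [65, 0, 0.6, 0, 0], [65, 0, 0.6, 0, 0], [65, 0, 0.6, 0, 0], [65, 0, 0.5, 0, 0], [65, 0, 0, 0, 0]]

```text
t: 42.3
eef_pos: [0.4534, 0.0102, 0.1281]
tool_rot: [-0.001, 0.604, 0.797, -0.0]
contact_force: [-0.3, -0.3, 0.6]
gripper_width: 0.765
grasp_force: 0.0
```

```bash
python3 - <<'E'
from h import *
for n,thr in(("scene",205),("top",205),("scene",70),("top",70)):
    a=cams.read_camera(n);h=sil(n,"upper",.507,-.28,.052).reshape(-1,2)
    b=np.r_[h.min(0),h.max(0)].round(1);print(n,"pred bbox",b)
    if thr==205:
        x0,y0,x1,y1=(b+[-3,-3,4,4]).astype(int);g=a[y0:y1,x0:x1].mean(2).astype(int)
        print(x0,y0);print("\n".join(" ".join("%3d"%v for v in r) for r in g))
a=cams.read_camera("scene");print("spare",blob("scene",a,(295.7,229.5),70,k=3)[0])
E
```

```text
scene pred bbox [322.7 239.8 337.8 258.2]
319 236
 20  21  24  22  17  24  25  19  18  21  19  24  21  18  20  22  18  17  19  23  22  21
 19  19  17  17  15  17  21  21  14  18  23  14  18  18  17  20  19  20  23  13  24  16
 19  27  16  21  23  12  20  21  15  18  19  19  19  21  21  18  20  15  17  25  14  18
 19  13  20  17  23   9  16  19  21  23  35  48  60  64  58  50  29  19  15  10  25  15
 23  20  17  19  22  17  20  19  31  51  91 139 152 154 150 129  87  44  21  19  18  22
 20  23  17  21  19  20  28  58  85 139 168 204 211 211 213 196 164 114  57  18  21  15
 18  20  23  24  30  57  93 137 144 199 213 217 217 217 216 215 210 180 113  43  21  19
 16  24  29  56  88 142 167 185 155 201 216 219 218 217 217 217 217 209 155  70  25  17
 28  37  81 140 170 200 191 143 116 197 216 218 218 217 218 217 217 213 169  85  26  20
 70  93 159 201 201 179 131  95 120 183 211 218 219 219 219 218 217 214 175  91  29  20
137 146 203 200 152 100 109 145 161 175 200 213 217 219 218 218 217 206 149  67  24  12
181 158 190 178 119 128 170 192 179 178 183 197 207 210 209 208 201 176 110  45  2
[... 2725 characters left out ...]
 243 239 216 215 189 239 246 246
193 219 167 135 165 203 209 179 203 238 243 245 244 241 242 235 162 208 199 222 236 246 246
226 207 209 172 145 166 201 205 209 170 177 207 205 180 179 221 225 210 160 232 238 246 246
228 208 232 224 178 149 162 190 206 198 196 215 220 222 219 214 203 150 202 225 239 245 246
215 228 204 232 209 181 169 159 168 192 213 209 208 212 199 176 134 163 235 194 239 243 245
126 224 223 203 193 215 187 161 171 178 173 181 164 176 165 157 159 220 193 213 243 245 241
157 130 197 216 215 206 193 183 191 199 189 201 168 175 159 200 237 211 169 231 245 246 196
scene pred bbox [322.7 239.8 337.8 258.2]
top pred bbox [375.8 187.6 391.7 202.3]
spare [295.69008264 229.50826446]
```

```bash
python3 -c "
from station import job;print(job.hand_in())"
```

```text
the job is handed in; nothing more can be done
None
```

I handed the job in at about 42 s. Lower die, case, back and upper die are stacked on the press base and released, the spare die has not moved and the arm is clear. The camera checks agree, but no verdict came back.

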